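Close the hardware case and fold its clips down

ROBOT

A 6-joint arm with a two-finger parallel gripper is mounted at the origin on a cart in front of the work surface, level with it; the furniture and walls round the work are solid. World frame = base frame: x ahead of the robot, y to its left, z up, the work surface at z = 0. Lengths are in m, angles in rad, forces in N, time in s.
With the tool pointing down it reaches from about 0.325 to 0.9 m from the base axis. Payload 6.1 kg.
Tool frame: the origin (TCP) lies midway between the tips of the shut fingers; the grasp point (between the pads) lies 19 mm behind it; z points along the fingers, y is the line along which they close (so a half turn about z gives the same grasp; the last joint's range is limited). The gripper opens to 85 mm and grips with 20 to 120 N. Pads are 22 mm wide; open, the fingers measure 114 mm over their backs; the gripper's body (76 mm by 85 mm) begins 54 mm behind the grasp point. The pads swing forward as they close: fully open they stand 13 mm farther back than shut.
Start: joints at [1.175, 0.22, 1.526, -0, 1.395, -0.126], TCP at [0.167, 0.602, 0.231] pointing down, gripper open.
Joint ranges: [-2.98, 2.98], [-0.91, 2.08], [0.09, 2.57], [-1.24, 4.39], [0.2, 2.65], [-2.68, 2.68]. Speed limits (rad/s): [2.57, 2.57, 3.01, 3.14, 3.14, 3.14].

INTERFACE

Orientations are given as [roll, pitch, yaw] about the fixed x, y, z axes, in that order (R = Rz(yaw) Ry(pitch) Rx(roll)).
In Python, from plant import manip, kin, eyes, finder, monitor gives the robot as it stands. Calls block until the motion is done:
- manip.movep(position, orientation): joint-space move of the TCP to a pose.
- manip.move_l(position, feed=0.15, rotation=None, max_force=None): straight line of the TCP; rotation=None keeps the orientation; feed is the mean speed in m/s. With max_force (N) it stops when the force on the tool has changed by that much, and returns True; else False.
- manip.set_joints(angles): joint-space move.
- manip.gripper_to(opening, f_grip=None): finger opening in m; f_grip is the grip in N (None keeps the last); returns when the fingers have stopped.
- manip.hold(seconds).
- kin.inverse_kinematics(position, orientation): joint angles nearest the present ones, or None.
- eyes.get_image(name): name is "scene" or "top"; returns (picture, depth): 420x560x3 uint8, red, green, blue; 420x560 float32, m along the optical axis (not along the pixel's ray), 0 where there is no reading.
- eyes.get_calibration(name): a dict with "intrinsics" (3x3 intrinsics, pixels), "world_from_camera" (4x4, takes a point from camera to world coordinates). Camera axes: x right, y down, z forward; pixel columns grow to the right and rows downward; lengths in m; the calibration is good to about 2 mm. A picture is of the moment at which its call begins. get_calibration takes no time and is no camera call.
A pose or a line that the arm cannot do raises manip.Unreachable and nothing moves.
- manip.job_done(): hands the job in; it is judged then, once.
Trained networks look in the newest picture that a camera, given by its name, has taken for a name from the list of things; names that differ only in an ending like _2 or _b are one class to them, and where a whole thing is asked for, a point or a joint stands for the part that bears it (a point fixed in the world has none). Each returns a list of dicts, best first, with "confidence" (0 to 1); they miss things now and then, are a little off and sometimes report something else, mostly with a low value. They report only what shows in the picture. A call takes as long as a camera call.
- finder.silhouettes(target, camera): "region" (420x560 bool, what is visible of it) and "uv" ([column, row] in pixels, amid what is visible of it).
Readings, each from a call of its own:
- monitor.read_time_s(): time.
- monitor.read_q(): joint angles.
- monitor.read_joint_velocities(): joint speeds.
- monitor.read_joint_torque(): joint torques, N m.
- monitor.read_eef_pos(): TCP position.
- monitor.read_tcp_rot(): TCP orientation.
- monitor.read_ft_force(): force on the tool from outside, world axes, zero at the start.
- monitor.read_torque(): the same for the moment, N m.
- monitor.read_opening(): finger opening in m.
- monitor.read_grasp_force(): force on a finger pad.
Only numpy, scipy, OpenCV 4.12 (cv2) and the standard library are available. Lean on these libraries where they do the work, as an engineer would, in place of code of your own. Each camera call takes 0.05 s, during which the arm holds its last target. There are 200 camera calls.

TASK

Close the blue hardware case: first, with all three orange clips still standing open, push the grey lid fully home against the stop at the rear of the case. Then fold the three clip flaps right down over the lid's rim, in any order, and leave the things lying around the case where they are.

Things in the scene. Friction and masses are not known exactly. Their poses are not given: they have to be found in the camera images.
- case: Blue hardware case, 150 (x) x 180 (y) x 62 mm high, walls 4 mm, too heavy to shift. Origin: centre of underside; z up, +x from its front (robot side) to its rear. Just behind the rear rim (x = 75 mm) stands a stop 150 mm wide, up to z = 78 mm, with a lip over the last 12 mm of the rim, 3 mm clear above the lid's top. The lid goes along +x until it meets the stop.
- lid: Loose grey flat lid, 149 (x) x 180 (y) x 8 mm, 0.25 kg, on the case's rim, starting 14 to 24 mm towards the case's -x. It slides along the case's x only (runners under it fit inside the side walls with 2 mm play). Origin: centre of underside, z = 62 mm in the case frame; axes parallel to the case's. Fully home, the origin is at x = 0, y = 0 of the case (to 2 mm).
- lid_rib (a point): Centre of the top edge of the black upright rib on the lid, 100 mm along y, 14 mm thick in x, 22 mm tall above the lid's top (rib top at 92 mm, lid top at 70 mm above the worktop); a good place to push the lid from its -x face. It lies at x = +10 mm in the lid frame.
- clip_front (a joint): Orange L-shaped clip, case's -x side, toe to +x when down; 60 mm wide. Hinge angle, rad: 0 = folded right down (stop), grows as it swings up and outward to 2.1; starts 1.7-2.0. 4 mm thick. At 0 a leg rises 22 mm from the hinge, a toe runs from its top 34 mm inward, 2 mm above the lid; open, the leg lies outward, the toe stands up. Stiff hinge (0.04 N m), no spring: stays where left.
- clip_front_hinge (a point): Middle of the front clip's hinge line, at (-81, 0, 54) mm in the case frame, 6 mm outside the case wall; axis level, along the rim.
- clip_front_toe (a point): Middle of the front clip's toe on its outer face (the face to push): with the flap folded down 16 mm inward of and 22 mm above the hinge line, i.e. 76 mm above the worktop; it turns with the flap. On its way down the toe's end moves inward as much as down: sweep it in along its arc first; pressed straight down from half open it may jam by friction. Press down only when nearly flat.
- clip_left (a joint): Orange L-shaped clip, case's +y side, toe to -y when down; 60 mm wide. Hinge angle, rad: 0 = folded right down (stop), grows as it swings up and outward to 2.1; starts 1.7-2.0. 4 mm thick. At 0 a leg rises 22 mm from the hinge, a toe runs from its top 34 mm inward, 2 mm above the lid; open, the leg lies outward, the toe stands up. Stiff hinge (0.04 N m), no spring: stays where left.
- clip_left_hinge (a point): Middle of the left clip's hinge line, at (0, 96, 54) mm in the case frame, 6 mm outside the case wall; axis level, along the rim.
- clip_left_toe (a point): Middle of the left clip's toe on its outer face (the face to push): with the flap folded down 16 mm inward of and 22 mm above the hinge line, i.e. 76 mm above the worktop; it turns with the flap. On its way down the toe's end moves inward as much as down: sweep it in along its arc first; pressed straight down from half open it may jam by friction. Press down only when nearly flat.
- clip_right (a joint): Orange L-shaped clip, case's -y side, toe to +y when down; 60 mm wide. Hinge angle, rad: 0 = folded right down (stop), grows as it swings up and outward to 2.1; starts 1.7-2.0. 4 mm thick. At 0 a leg rises 22 mm from the hinge, a toe runs from its top 34 mm inward, 2 mm above the lid; open, the leg lies outward, the toe stands up. Stiff hinge (0.04 N m), no spring: stays where left.
- clip_right_hinge (a point): Middle of the right clip's hinge line, at (0, -96, 54) mm in the case frame, 6 mm outside the case wall; axis level, along the rim.
- clip_right_toe (a point): Middle of the right clip's toe on its outer face (the face to push): with the flap folded down 16 mm inward of and 22 mm above the hinge line, i.e. 76 mm above the worktop; it turns with the flap. On its way down the toe's end moves inward as much as down: sweep it in along its arc first; pressed straight down from half open it may jam by friction. Press down only when nearly flat.
- sanding_block: Bystander: brown sanding block 60 x 110 x 30 mm; origin at centre of underside.
- tape_measure: Bystander: yellow tape measure 37 x 103 x 64 mm; origin at centre of underside.
- roll: Bystander: roll of masking tape, 104 mm across, 25 mm high; origin at centre of underside.

How it is judged:
On the way:
1. the lid is fully home (within 4 mm of the stop) while all three clips still stand open (each above 0.9 rad) (x of lid in the frame of case above -0.004 m and z of lid in the frame of case between 0.058 and 0.066 m and value of joint each of clip_front, clip_left, clip_right above 0.9 rad), for 0.1 s.
At the end, for the whole second after the job is handed in: The lid lies flat on the rim, at rest, within 4 mm of fully home, and each of the three clips is folded down to less than 0.12 rad (x of lid in the frame of case above -0.004 m and z of lid in the frame of case between 0.058 and 0.066 m and value of joint each of clip_front, clip_left, clip_right below 0.12 rad and linear speed of lid below 0.02 m/s); the robot touches nothing.
It fails at once if a bystander (sanding block, tape measure, roll) is moved more than 30 mm (distance of any of sanding_block, tape_measure, roll from where it was at the start of the episode above 0.03 m).
It also fails if it takes over 72 s, if anything falls off the work surface, if the arm or the gripper's body presses on something with over 40 N, if the wrist force passes 120 N, or if a joint passes its speed limit or range.

## Working session

There is one attempt and no reset: what is moved stays moved. The work goes in short steps, each a Python script; the robot and the scene stay as the last script left them, time stands still between calls to the robot, and variables do not carry over. Pictures are saved under pics/ and viewed, at most 10 in all, crops included, and the job is handed in when it is done.

```bash
mkdir -p pics; ls; cat > h.py <<'E'
import numpy as np, cv2
from plant import manip, kin, eyes, finder, monitor
def cloud(cam):
    im,d=eyes.get_image(cam); c=eyes.get_calibration(cam); K=c["intrinsics"]; T=c["world_from_camera"]
    v,u=np.mgrid[:d.shape[0],:d.shape[1]]
    P=np.stack([(u-K[0][2])/K[0][0]*d,(v-K[1][2])/K[1][1]*d,d],-1)@np.array(T)[:3,:3].T+np.array(T)[:3,3]
    P[d==0]=np.nan
    return im,P
def save(n,im): cv2.imwrite('pics/'+n,cv2.cvtColor(im,cv2.COLOR_RGB2BGR))
E
python3 - <<'E'
from h import *
for cam in ("top","scene"):
    im,P=cloud(cam); save(cam+"0.png",im)
    np.save(cam+"0.npy",P)
    print(cam,np.array(eyes.get_calibration(cam)["world_from_camera"]).round(2).tolist())
    for t in ("case","lid","lid_rib","clip_front","clip_left","clip_right","sanding_block","tape_measure","roll"):
        for r in finder.silhouettes(t,cam)[:2]:
            m=r["region"]; q=P[m]
            print(t,round(r["confidence"],2),np.round(r["uv"]),m.sum(),np.nanmedian(q,0).round(3),np.nanmin(q,0).round(3),np.nanmax(q,0).round(3))
print(monitor.read_time_s())
E
```

```text
pics
plant.py
top [[-0.0, -0.99, 0.14, 0.35], [-1.0, 0.0, -0.01, -0.1], [0.01, -0.14, -0.99, 1.12], [0.0, 0.0, 0.0, 1.0]]
case 0.93 [303. 152.] 1804 [ 0.614 -0.149  0.059] [ 0.47  -0.278 -0.006] [ 0.695 -0.022  0.085]
lid 0.63 [292. 221.] 249 [ 0.488 -0.13   0.055] [ 0.47  -0.16  -0.002] [ 0.505 -0.101  0.082]
lid_rib 0.83 [301. 185.] 4830 [ 0.569 -0.149  0.07 ] [ 0.482 -0.25  -0.003] [ 0.667 -0.048  0.098]
lid_rib 0.43 [304. 156.] 1668 [ 0.611 -0.149  0.059] [ 0.47  -0.291 -0.001] [ 0.695 -0.025  0.085]
clip_front 0.61 [295. 220.] 249 [ 0.488 -0.132  0.054] [ 0.47  -0.166 -0.003] [ 0.504 -0.101  0.082]
clip_front 0.44 [409. 189.] 641 [ 0.567 -0.411  0.055] [ 0.55  -0.483 -0.002] [ 0.6   -0.378  0.069]
clip_left 0.68 [250. 169.] 435 [ 0.608 -0.04   0.055] [ 0.574 -0.064 -0.007] [ 0.66  -0.014  0.084]
clip_left 0.23 [302. 151.] 1648 [ 0.613 -0.146  0.059] [ 0.472 -0.278 -0.001] [ 0.695 -0.017  0.085]
clip_right 0.78 [347. 187.] 362 [ 0.565 -0.261  0.056] [ 0.533 -0.291 -0.001] [ 0.595 -0.24   0.085]
sanding_block 0.8 [152. 259.] 1250 [0.402 0.202 0.029] [ 0.365  0.147 -0.003] [0.443 0
[... 1093 characters left out ...]
 ]
clip_left 0.66 [266. 193.] 234 [ 0.61  -0.031  0.065] [ 0.581 -0.043 -0.   ] [0.754 0.058 0.081]
clip_left 0.66 [400. 266.] 1223 [ 0.557 -0.422  0.038] [ 0.549 -0.481 -0.003] [ 0.614 -0.366  0.067]
clip_right 0.81 [334. 236.] 259 [ 0.558 -0.264  0.058] [ 0.534 -0.278  0.001] [ 0.684 -0.235  0.082]
clip_right 0.7 [298. 209.] 2738 [ 0.563 -0.159  0.07 ] [ 0.481 -0.249 -0.023] [0.774 0.03  0.094]
sanding_block 0.61 [145. 216.] 860 [0.394 0.192 0.029] [ 0.364  0.148 -0.002] [0.469 0.267 0.034]
tape_measure 0.7 [403. 266.] 1234 [ 0.558 -0.422  0.037] [ 0.549 -0.481 -0.003] [ 0.631 -0.363  0.067]
roll 0.57 [308. 298.] 1402 [ 0.386 -0.286  0.021] [ 0.342 -0.335 -0.012] [ 0.474 -0.224  0.028]
1.0
```

```bash
python3 - <<'E'
from h import *
P=np.load("top0.npy"); S=np.load("scene0.npy")
def near(P): return (abs(P[...,0]-.58)<.16)&(abs(P[...,1]+.15)<.16)
for n,Q in(("top",P),("scene",S)):
  for a,b in((.066,.0735),(.088,.096)):
    m=near(Q)&(Q[...,2]>a)&(Q[...,2]<b)
    k,l,s,c=cv2.connectedComponentsWithStats(m.astype(np.uint8),connectivity=4)
    i=1+s[1:,4].argmax(); q=Q[l==i]
    print(n,a,np.median(q[:,2]).round(4),cv2.minAreaRect((q[:,:2]*1000).astype(np.float32)))
im=cv2.imread("pics/top0.png")[110:270,200:460]; im2=cv2.imread("pics/scene0.png")[150:330,190:450]
cv2.imwrite("pics/c.png",np.vstack([cv2.resize(im,(480,295)),cv2.resize(im2,(480,300))]))
E
```

```text
top 0.066 0.0698 ((570.5609741210938, -148.60870361328125), (179.93722534179688, 149.29103088378906), 78.65259552001953)
top 0.088 0.0915 ((579.7642822265625, -149.995361328125), (98.81753540039062, 14.612988471984863), 78.23113250732422)
scene 0.066 0.0701 ((572.3689575195312, -147.1360626220703), (184.5018768310547, 152.63711547851562), 79.41678619384766)
scene 0.088 0.0916 ((580.445068359375, -149.8961944580078), (100.39929962158203, 15.204349517822266), 77.11490631103516)
```

View pics/c.png

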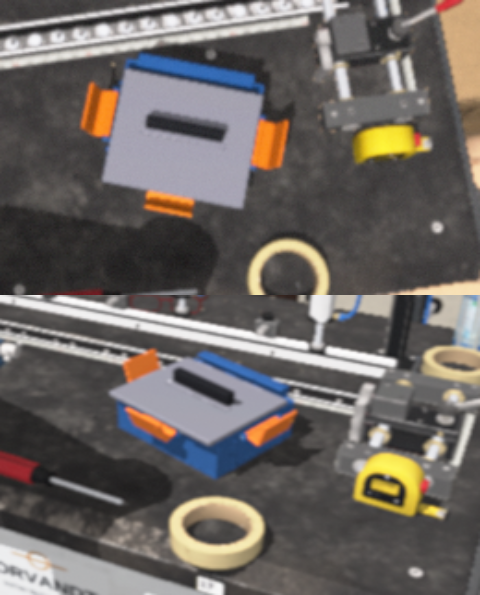

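View pics/top0.png

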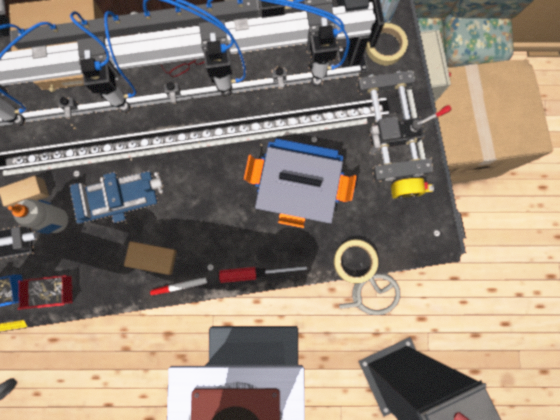

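```bash
cat >> h.py <<'E'
YAW=np.deg2rad(-11.35); ex=np.array([np.cos(YAW),np.sin(YAW)]); ey=np.array([-ex[1],ex[0]])
LID0=np.array([.5707,-.1487])
def W(o,x,y,z): return [*(o+x*ex+y*ey),z]
E
python3 - <<'E'
from h import *
P=np.load("top0.npy"); x,y,z=P[...,0],P[...,1],P[...,2]
for a in ((.3,.75,.3,.6),(.3,.75,-.4,-.28),(.3,.75,-.5,-.4),(.45,.72,-.28,0),(.7,.8,-.3,.1),(.3,.7,.0,.3)):
    m=(x>a[0])&(x<a[1])&(y>a[2])&(y<a[3]); print(a,np.nanmax(z[m]).round(3),P[m][np.nanargmax(z[m])].round(3))
print(monitor.read_tcp_rot(),monitor.read_q())
manip.gripper_to(0.0)
print(monitor.read_opening())
for yw in (YAW,YAW+np.pi,YAW-np.pi):
    for p in (W(LID0,-.025,0,.076),W(LID0,.016,-.165,.07),W(LID0,.016,.165,.07),W(LID0,-.12,0,.07)):
        q=kin.inverse_kinematics(p,[np.pi,0,yw]); print(round(yw,2),None if q is None else np.round(q,2))
E
```

```text
(0.3, 0.75, 0.3, 0.6) 0.23 [0.735 0.465 0.23 ]
(0.3, 0.75, -0.4, -0.28) 0.088 [ 0.683 -0.384  0.088]
(0.3, 0.75, -0.5, -0.4) 0.113 [ 0.744 -0.488  0.113]
(0.45, 0.72, -0.28, 0) 0.098 [ 0.585 -0.111  0.098]
(0.7, 0.8, -0.3, 0.1) 0.273 [0.795 0.026 0.273]
(0.3, 0.7, 0.0, 0.3) 0.064 [0.524 0.28  0.064]
[ 3.14156768e+00 -1.12036107e-05  2.87186818e+00] [ 1.17491628e+00  2.20346076e-01  1.52649004e+00  1.44806806e-05
  1.39473317e+00 -1.26158112e-01]
-0.00010835194377834956
-0.2 [-0.4   0.24  1.81 -0.    1.09  1.37]
-0.2 [-0.64  0.4   1.62 -0.    1.12  1.13]
-0.2 [-0.11  0.37  1.67 -0.    1.11  1.66]
-0.2 [-0.44  0.04  2.06 -0.    1.05  1.33]
2.94 [-0.4   0.24  1.81  0.    1.09 -1.77]
2.94 [-0.64  0.4   1.62  0.    1.12 -2.01]
2.94 [-0.11  0.37  1.67  0.    1.11 -1.48]
2.94 [-0.44  0.04  2.06  0.    1.05 -1.81]
-3.34 [-0.4   0.24  1.81  0.    1.09 -1.77]
-3.34 [-0.64  0.4   1.62  0.    1.12 -2.01]
-3.34 [-0.11  0.37  1.67  0.    1.11 -1.48]
-3.34 [-0.44  0.04  2.06  0.    1.05 -1.81]
```

```bash
python3 - <<'E'
from h import *
R=[np.pi,0,YAW]
manip.movep(W(LID0,-.028,0,.20),R)
manip.move_l(W(LID0,-.028,0,.078),feed=.15)
for i in range(3):
    hit=manip.move_l(W(LID0,.03,0,.078),feed=.04,max_force=12)
    p=np.array(monitor.read_eef_pos()); print(hit,p,(p[:2]-LID0)@ex,monitor.read_ft_force(),monitor.read_time_s())
    if hit and (p[:2]-LID0)@ex>0: break
manip.move_l(W(LID0,-.02,0,.078),feed=.1)
manip.move_l(W(LID0,-.02,0,.18),feed=.2)
manip.movep(W(LID0,-.17,.0,.20),R)
im,P=cloud("top"); save("top1.png",im[100:280,200:400].repeat(3,0).repeat(3,1))
np.save("top1.npy",P)
Q=P; m=(abs(P[...,0]-.58)<.16)&(abs(P[...,1]+.15)<.16)
for a,b in((.066,.0735),(.088,.096)):
    k,l,s,c=cv2.connectedComponentsWithStats((m&(Q[...,2]>a)&(Q[...,2]<b)).astype(np.uint8),connectivity=4)
    q=Q[l==1+s[1:,4].argmax()]; r=cv2.minAreaRect((q[:,:2]*1000).astype(np.float32)); print(r,((np.array(r[0])/1000-LID0)@np.array([ex,ey]).T).round(4))
for t in ("clip_front","clip_left","clip_right"):
    for r in finder.silhouettes(t,"top")[:1]:
        q=P[r["region"]]; q=q[q[:,2]>.03]; L=(q[:,:2]-LID0)@np.array([ex,ey]).T
        print(t,r["confidence"],L.min(0),np.median(L,0),L.max(0),q[:,2].max())
E
```

```text
True [ 0.58022565 -0.15060697  0.07718307] 0.009714653816397481 [-0.01927885  0.29586104 -0.39220868] 6.625
((586.7388305664062, -151.98788452148438), (179.8558349609375, 148.87281799316406), 78.72064208984375) [ 0.0164 -0.0001]
((595.909423828125, -154.11647033691406), (98.6113052368164, 14.154655456542969), 78.28618621826172) [ 0.0258 -0.0003]
clip_left 0.94 [-0.01485743  0.09357788] [0.01422429 0.11299579] [0.04503946 0.12802865] 0.08373809315136649
clip_right 0.77 [-0.01438745 -0.12558451] [ 0.01296038 -0.11006219] [ 0.04436661 -0.09143836] 0.08579107026277577
```

View pics/top1.png

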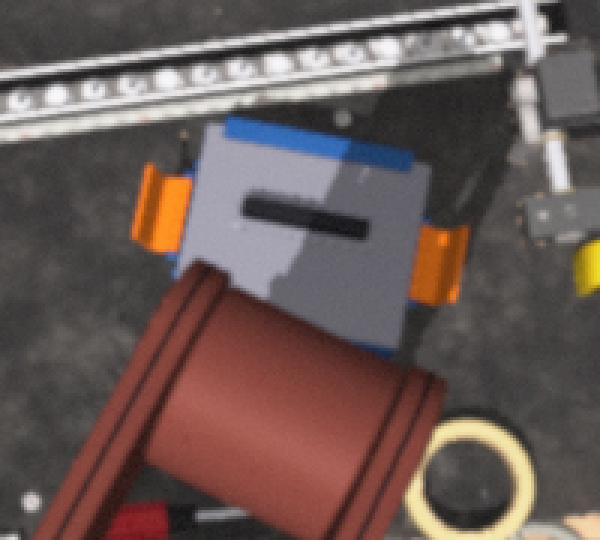

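The lid has slid about 16 mm and its rear edge is under the blue lip (crop px 320,140). The left and right clips are still open at (160,210) and (440,265). I'll confirm with a firmer push, then fold the right clip.

```bash
cat >> h.py <<'E'
O=LID0+.0157*ex; R=[np.pi,0,YAW]
CL={"front":(np.array([-.081,0]),np.array([1,0]),.011),"left":(np.array([0,.096]),np.array([0,-1]),.0145),"right":(np.array([0,-.096]),np.array([0,1]),.0145)}
def fold(n,s=.024):
    h,d,half=CL[n]
    def T(u,w): c=h+d*(u-half); return W(O,c[0],c[1],.054+w)
    manip.movep(T(-.047,.10),R)
    manip.move_l(T(-.047,.012),feed=.15)
    for th in (1.57,1.2,.9,.6,.35,.12):
        hit=manip.move_l(T(s*np.cos(th)-.022*np.sin(th),s*np.sin(th)+.022*np.cos(th)),feed=.08,max_force=25)
        if hit: print(n,"hit at",th,monitor.read_eef_pos(),monitor.read_ft_force())
    hit=manip.move_l(T(s,.018),feed=.03,max_force=12)
    print(n,hit,monitor.read_eef_pos(),monitor.read_ft_force(),monitor.read_time_s())
    manip.move_l(T(s,.10),feed=.2)
E
python3 - <<'E'
from h import *
manip.movep(W(LID0,-.02,0,.18),R)
manip.move_l(W(LID0,-.02,0,.078),feed=.15)
hit=manip.move_l(W(LID0,.03,0,.078),feed=.04,max_force=25)
p=np.array(monitor.read_eef_pos()); print(hit,(p[:2]-LID0)@ex)
manip.move_l(W(LID0,-.02,0,.078),feed=.1)
manip.move_l(W(LID0,-.02,0,.16),feed=.2)
fold("right")
im,P=cloud("top"); save("top2.png",im[100:280,200:400].repeat(3,0).repeat(3,1))
E
```

```text
True 0.009721891681370502
right True [ 0.57231804 -0.23635767  0.08066368] [-0.55525534  2.00564602  4.10249449] 15.375
```

View pics/top2.png

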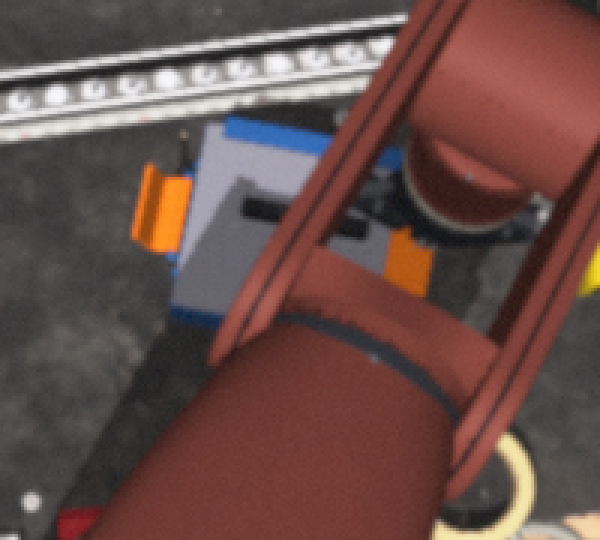

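The lid hits the stop at the same position under 25 N, so it is home. The right clip, at crop (410,265), lies over the rim but the press stopped at z≈0.081, about 4 mm high. I'll press it again, measure, and then fold the left one.

```bash
cat >> h.py <<'E'
def press(n,u,f,w0=.040,w1=.016):
    h,d,half=CL[n]
    def T(u,w): c=h+d*(u-half); return W(O,c[0],c[1],.054+w)
    manip.move_l(T(u,w0),feed=.15)
    hit=manip.move_l(T(u,w1),feed=.03,max_force=f)
    print("press",n,hit,monitor.read_eef_pos()[2],monitor.read_ft_force(),monitor.read_time_s())
    manip.move_l(T(u,.09),feed=.2)
def heights(*ns):
    im,P=cloud("top"); L=(P[...,:2]-O)@np.array([ex,ey]).T
    for n in ns:
        h,d,_=CL[n]; e=L-h; u=e@d; v=e@np.array([-d[1],d[0]])
        for a in (.004,.012,.020,.028):
            m=(abs(u-a)<.004)&(abs(v)<.025)&(P[...,2]<.12); print(n,a,m.sum(),np.median(P[m][:,2]).round(4) if m.any() else None)
    return im
E
python3 - <<'E'
from h import *
press("right",.028,25)
fold("left")
heights("right","left")
E
```

```text
press right True 0.07726581465786339 [-0.72980769  2.34070101  2.16363197] 17.1083
left True [ 0.60414229 -0.06915275  0.07780457] [-0.23989068 -0.13553297  1.5140069 ] 21.3417
right 0.004 68 0.0762
right 0.012 76 0.0768
right 0.02 72 0.0775
right 0.028 76 0.0777
left 0.004 43 0.0763
left 0.012 2 0.0771
left 0.02 0 None
left 0.028 0 None
```

```bash
python3 - <<'E'
from h import *
press("left",.034,30)
fold("front")
press("front",.034,30)
manip.movep(W(O,0.0,-.15,.20),R)
press("right",.034,30)
manip.movep([.35,-.35,.35],R)
manip.set_joints([1.175,.22,1.526,0,1.395,-.126])
im=heights("right","left","front"); save("top3.png",im[100:280,200:400].repeat(3,0).repeat(3,1))
print(monitor.read_time_s())
E
```

```text
press left True 0.07600107055787231 [-2.54653865  0.33913161  7.37631165] 23.125
front hit at 1.57 [ 0.47053181 -0.12870251  0.07834789] [-0.87234034 -0.23170607  0.64984099]
front True [ 0.52005212 -0.13855026  0.07602185] [-2.59730453  0.77073092  8.22709781] 27.075
press front True 0.07592168971563505 [-3.68562663  0.53907411  9.41387784] 28.8167
press right True 0.07603666511323483 [-1.67529069  1.72040646  7.50722452] 31.675
right 0.004 68 0.0761
right 0.012 76 0.0761
right 0.02 72 0.0761
right 0.028 72 0.0757
left 0.004 73 0.0758
left 0.012 72 0.075
left 0.02 72 0.0759
left 0.028 71 0.0763
front 0.004 114 0.0747
front 0.012 73 0.0758
front 0.02 74 0.076
front 0.028 73 0.0758
36.8667
```

View pics/top3.png

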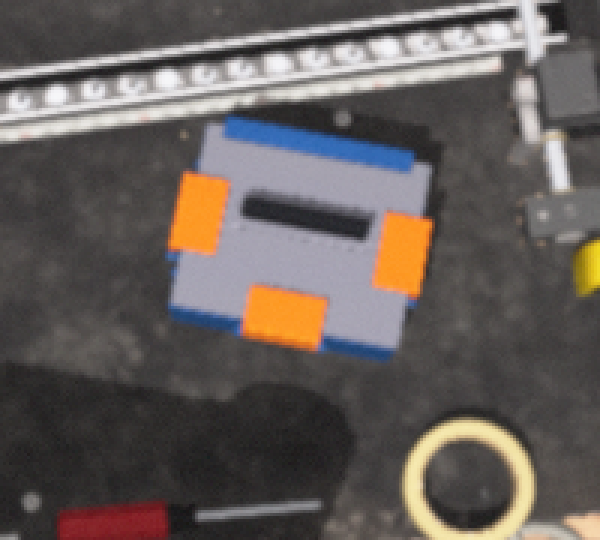

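All three clips now lie flat, at crop (200,212), (403,255) and (285,318), with z≈0.076 across each toe. The lid is still under the lip and the roll hasn't moved. Handing in.

```bash
python3 -c "
from h import *
print(manip.job_done())"
```

```text
the job is handed in; nothing more can be done
None
```

The job is handed in, with no verdict shown: the lid was pushed home against the stop before any clip was folded, all three clips measure flat, and the arm touched none of the things around the case, at about 37 s of the 72 s allowed.

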